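Sort inspected clamp housings into the pass and reject nests

TASK

Two of the aluminium clamp housings on the bench have been inspected and carry an orange tag on top: a round tag means passed, a bar-shaped tag means rejected. Put the round-tagged housing in the nest marked with a round tag and the bar-tagged housing in the nest marked with a bar, each set down (not dropped) upright and flat on the floor of its nest, its long side along the nest's long side, and let go.

Things in the scene. Friction and masses are not known exactly. Their poses are not given: they have to be found in the camera images.
- round_clamp_center (a point): Upright aluminium clamp housing: block 36 (x) by 60 (y) by 50 mm high, 0.2-0.35 kg, black thumbscrew 18 mm across sticking out 12 mm at +y, an orange round tag 28 mm across 3 mm thick on top. Point: block centre, 25 mm above its underside; z up. Grip across the 36 mm (along x), fingertips 17 mm above its underside to clear the nest's rims; may go in either way round. An untagged twin, no part of the job, stands 140 mm or more away.
- bar_clamp_center (a point): Upright aluminium clamp housing: block 36 (x) by 60 (y) by 50 mm high, 0.2-0.35 kg, black thumbscrew 18 mm across sticking out 12 mm at +y, an orange bar tag 10 by 52 mm (along y) 3 mm thick on top. Point: block centre, 25 mm above its underside; z up. Grip across the 36 mm (along x), fingertips 17 mm above its underside to clear the nest's rims; may go in either way round.
- round_nest: Nest for passed (round-tagged) housings: grey tray fixed to the bench, pocket 60 (x) by 100 mm (y) inside, floor 4 mm and tops of the 4 mm thick rims 14 mm above the bench. Origin: pocket centre at bench level; z up. A tab on its +x side, 8 mm high, carries an orange disc 28 mm across 55 mm from the origin. A seated housing has its centre 29 mm above the bench. The nests may swap sides.
- bar_nest: Nest for rejected (bar-tagged) housings: grey tray fixed to the bench, pocket 60 (x) by 100 mm (y) inside, floor 4 mm and tops of the 4 mm thick rims 14 mm above the bench. Origin: pocket centre at bench level; z up. A tab on its +x side, 8 mm high, carries an orange bar 10 mm by 52 mm 55 mm from the origin. A seated housing has its centre 29 mm above the bench. The nests may swap sides.

How it is judged (in metres and radians):
At the end, for the whole second after the job is handed in: Each tagged housing rests in the nest bearing its mark: block centre within 25 mm of the nest centre seen from above and 24 to 34 mm above the bench (on the pocket floor), upright within 7 degrees, long side within 20 degrees of the nest's (either way round), at rest (horizontal distance between round_clamp_center and round_nest below 0.025 m and z of round_clamp_center in the frame of round_nest between 0.024 and 0.034 m and angle between each of round_clamp_center, bar_clamp_center's own z axis and vertical below 0.12 rad and angle between the y axis of round_clamp_center and the y axis of round_nest, either way round below 0.35 rad and linear speed of each of round_clamp, bar_clamp below 0.02 m/s and horizontal distance between bar_clamp_center and bar_nest below 0.025 m and z of bar_clamp_center in the frame of bar_nest between 0.024 and 0.034 m and angle between the y axis of bar_clamp_center and the y axis of bar_nest, either way round below 0.35 rad); the robot touches nothing.
It fails at once if the round-tagged housing is dropped or knocked: it moves faster than 0.6 m/s while no finger touches it (linear speed of round_clamp above 0.6 m/s and contact force between round_clamp and the fingers below 0.05 N).
It fails at once if the bar-tagged housing is dropped or knocked: it moves faster than 0.6 m/s while no finger touches it (linear speed of bar_clamp above 0.6 m/s and contact force between bar_clamp and the fingers below 0.05 N).
It also fails if it takes over 64 s, if anything falls off the work surface, if the arm or the gripper's body presses on something with over 40 N, if the wrist force passes 120 N, or if a joint passes its speed limit or range.

ROBOT

A 6-joint arm with a two-finger parallel gripper is mounted at the origin on the work surface. World frame = base frame: x ahead of the robot, y to its left, z up, the work surface at z = 0. Lengths are in mm, angles in rad, forces in N, time in s.
With the tool pointing down it reaches from about 325 to 900 mm from the base axis. Payload 6.1 kg.
Tool frame: the origin (TCP) lies between the finger pads; the fingertips stand 19 mm ahead of it and the grasp point (between the pads) is the TCP; z points along the fingers, y is the direction in which the jaws open and shut (so a half turn about z gives the same grasp; the last joint's range is limited). The gripper opens to 87 mm and grips with 3 to 60 N. Pads are 19 mm wide; open, the fingers measure 117 mm over their backs; the gripper's body (75 mm by 190 mm) begins 51 mm behind the grasp point.
Start: joints at [-1.29, 0.22, 1.526, -0, 1.395, -0.126], TCP at [247.288, -573.99, 241.538] pointing down, gripper open.
Joint ranges: [-2.98, 2.98], [-0.91, 2.08], [0.09, 2.57], [-1.24, 4.39], [0.2, 2.65], [-2.68, 2.68]. Speed limits (rad/s): [2.57, 2.57, 3.01, 3.14, 3.14, 3.14].

INTERFACE

Orientations are given as a unit quaternion [x, y, z, w].
In Python, from cell import readout, vision, ticket gives the robot as it stands.
- The arm moves only by the tool apply_moves, never from a script. Its argument "rows" is a list that holds one entry, the list of rows, each a list of 5 numbers: the shift along the tool's x, y, z in cm, then the turn about the tool's z in degrees, then the finger opening in cm, from 0 to 8.7. A call has 1 to 8 rows; each row shifts and turns the commanded pose from where the row before left it, along the tool's axes as they then stand; what a row does not reach is not made up. A row lasts 1/8 s, in which the tool goes at most 62.5 mm and 10.7 degrees, less where a joint would pass 70% of its speed; a pose out of reach is approached as far as the arm can. A call with a gripper value outside its range is refused whole. The fingers move at their own pace and stop on an object; "squeeze" is the grip in N (left out, the last holds). Time passes only in rows, so rows that do not move let the fingers close. It gives the time, the measured TCP pose, the force and the opening at its end, in the units of the state.
- readout.sense(): the state, without advancing time (a new reading comes with each control period).
- vision.snapshot(name): name is "side" or "top"; returns a dict with "color" (480x640x3 uint8, red, green, blue), "range_z" (480x640 float32, mm along the optical axis (not along the pixel's ray), 0 where there is no reading), "vfov" (degrees; the focal length in pixels is half the picture's height over the tangent of half this angle, whatever the lens; pixels are square), "cx", "cy" (the principal point, pixels), "R" (3x3) and "t" (3): a world point X has camera coordinates R X + t. Camera axes: x right, y down, z forward; pixel columns grow to the right and rows downward; lengths in mm; the calibration is good to about 2 mm. A picture is of the moment at which its call begins.
- ticket.job_done(): hands the job in, once; it reports no verdict.
The state is a dict: "clock": time; "q": joint angles; "joint_vel": joint speeds; "joint_efforts": joint torques, N m; "tcp_pos": TCP position; "ee_rot": TCP orientation; "wrist_force": force on the tool from outside, world axes, zero at the start; "moment": the same for the moment, N m; "grip_width": opening from 0.0 (shut) to 1.0 (fully open).
Only numpy, scipy, OpenCV 4.12 (cv2) and the standard library are available. Lean on these libraries where they do the work, as an engineer would, in place of code of your own. Each camera call takes 0.05 s, during which the arm holds its last target. There are 200 camera calls.

## Working session

There is one attempt and no reset: what is moved stays moved. The work goes in short steps, Python scripts to look and compute and a tool call to move; the robot and the scene stay as the last step left them, time stands still between calls to the robot, and variables do not carry over. Pictures are saved under pics/ and viewed, about 8 in all and at most 12, crops included, and the job is handed in when it is done.

Besides the shell and the picture viewer there is one more tool, called after ">>>" by a JSON object that holds its "api" and its "payload". apply_moves: Moves the arm, as the interface text tells. Its arguments: {"type":"object","properties":{"rows":{"type":"array"},"squeeze":{"type":"number"}},"required":["rows"]}

```bash
mkdir -p pics
cat > h.py <<'E'
import numpy as np, cv2
from cell import readout, vision, ticket
def snap(n):
    s=vision.snapshot(n); s['R']=np.array(s['R']); s['t']=np.array(s['t'])
    s['f']=240/np.tan(np.radians(s['vfov'])/2); return s
def ray(s,uv,z):
    uv=np.atleast_2d(np.array(uv,float))
    d=np.c_[(uv[:,0]-s['cx'])/s['f'],(uv[:,1]-s['cy'])/s['f'],np.ones(len(uv))]@s['R']
    c=-s['R'].T@s['t']; return c+d*((z-c[2])/d[:,2])[:,None]
def cloud(s):
    v,u=np.mgrid[:480,:640]; Z=s['range_z']
    P=np.stack([(u-s['cx'])/s['f']*Z,(v-s['cy'])/s['f']*Z,Z],-1)-s['t']
    W=P@s['R']; W[Z==0]=np.nan; return W
def orange(s):
    h=cv2.cvtColor(s['color'],cv2.COLOR_RGB2HSV)
    return cv2.inRange(h,(5,130,100),(22,255,255))
def save(s,n): cv2.imwrite('pics/'+n,cv2.cvtColor(s['color'],cv2.COLOR_RGB2BGR))
E
python3 - <<'E'
from h import *
print(readout.sense())
for n in ('top','side'):
    s=snap(n); save(s,n+'1.png'); print(n,s['vfov'],s['cx'],s['cy'],-s['R'].T@s['t'],s['R'].round(3).tolist())
    W=cloud(s); m=orange(s)
    cs,_=cv2.findContours(m,cv2.RETR_EXTERNAL,cv2.CHAIN_APPROX_NONE)
    for c in cs:
        if cv2.contourArea(c)<20: continue
        k=np.zeros_like(m); cv2.drawContours(k,[c],-1,1,-1)
        r=cv2.minAreaRect(c); print(r,cv2.contourArea(c),np.nanmedian(W[k>0],0).round(1))
E
```

```text
{'clock': 0.0, 'q': array([-1.29011283e+00,  2.21229391e-01,  1.52761215e+00, -4.97110980e-05,
        1.39470319e+00, -1.26121984e-01]), 'joint_vel': array([ 0.00012146,  0.0001831 , -0.00218444,  0.00105296,  0.00177958,
        0.00088448]), 'joint_efforts': array([-1.43354937e-03, -4.94621050e+01, -3.87379181e+01,  6.98101823e-02,
        5.71694656e-02, -1.39897320e-04]), 'tcp_pos': array([ 247.1033349 , -573.43671817,  240.43465643]), 'ee_rot': array([ 9.79383534e-01,  2.02007275e-01, -9.97476866e-05, -9.71234695e-04]), 'wrist_force': array([ 0.22590014, -0.34085169, -0.02608924]), 'moment': array([-0.02428427, -0.02842618, -0.01766546]), 'grip_width': 1.0031355049726305}
top 42.23351394788899 316.6290481456359 238.31045154427156 [431.45719257  24.23598642 917.32083874] [[-0.029, -0.999, 0.017], [-0.989, 0.026, -0.146], [0.145, -0.021, -0.989]]
((181.0308074951172, 149.2461700439453), (5.705597877502441, 32.74517059326172), 82.87498474121094) 150.5 [705.4 204.5  10.8]
((431.5, 151.0), (16.0, 17.0), 90.0) 212.5 [ 693.  -172.6   10.9]
((589.2301635742188, 84.55865478515625), (69.
[... 204 characters left out ...]
 0.019], [-0.368, 0.609, -0.702], [0.34, -0.615, -0.711]]
((424.2780456542969, 140.70506286621094), (5.396628379821777, 27.357906341552734), 77.00537872314453) 36.5 [ 517.5 -377.1    6.8]
((396.744140625, 136.97354125976562), (27.15056037902832, 6.365808963775635), 32.47119140625) 49.5 [ 568.1 -365.3    6.2]
((317.3846435546875, 95.57691955566406), (57.8542594909668, 48.4406852722168), 11.309932708740234) 2152.0 [ 779.7 -389.2   32.6]
((376.378173828125, 48.12278747558594), (91.41116333007812, 18.531654357910156), 10.080596923828125) 370.0 [ 714.4 -551.2   97.3]
((515.9314575195312, 11.650688171386719), (4.05526876449585, 24.57989501953125), 24.443954467773438) 22.5 [  593.3 -1688.3  -121.6]
```

View pics/top1.png

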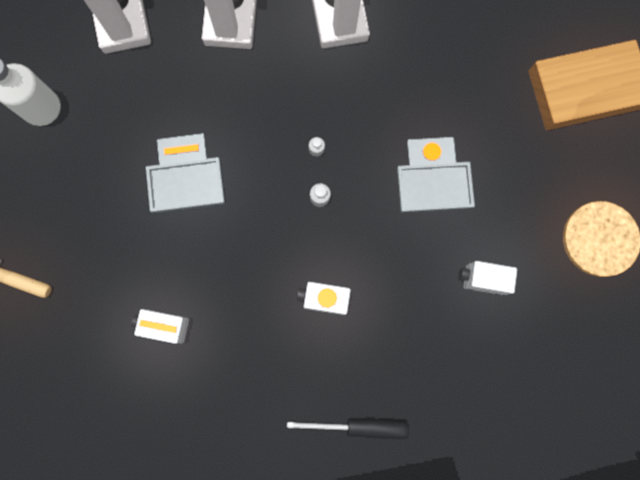

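View pics/side1.png

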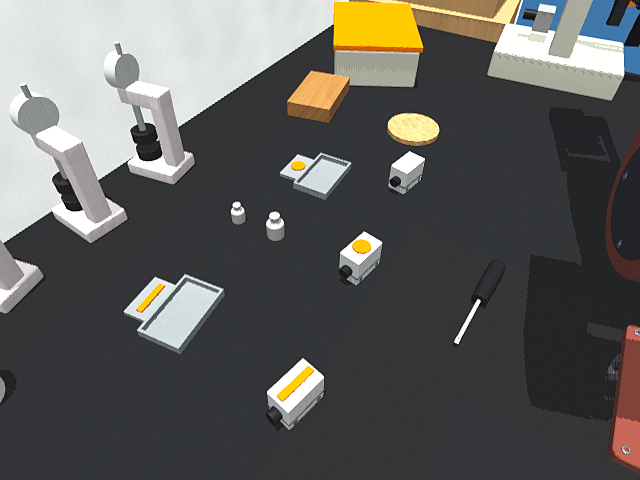

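Top view: bar nest at about (185,185), round nest (436,187), bar housing (160,326), round housing (327,298) and the untagged twin (491,278). Two small weights stand between the nests at (317,146) and (319,194). The side view agrees. Next I measure these.

```bash
cat >> h.py <<'E'
def tagmask(s):
    return cv2.inRange(cv2.cvtColor(s['color'],cv2.COLOR_RGB2HSV),(5,130,100),(32,255,255))
def blobs(m,amin):
    cs,_=cv2.findContours(m,cv2.RETR_EXTERNAL,cv2.CHAIN_APPROX_NONE)
    return [c[:,0].astype(float) for c in cs if cv2.contourArea(c)>amin]
def rect(s,c,z):
    P=ray(s,c,z); (x,y),(w,h),a=cv2.minAreaRect(P[:,:2].astype(np.float32))
    if w>h: a+=90; w,h=h,w      # a: direction of short side; long = a+90
    M=cv2.moments(P[:,:2].astype(np.float32).reshape(-1,1,2))
    return dict(c=(round(x,1),round(y,1)),size=(round(w,1),round(h,1)),long_deg=round((a+90)%180,1),px=c.mean(0).round())
E
python3 - <<'E'
from h import *
for n in ('top','side'):
    s=snap(n); W=cloud(s); print(n)
    for c in blobs(tagmask(s),20):
        x=W[int(c[:,1].mean()),int(c[:,0].mean())]
        if 300<x[0]<760 and abs(x[1])<330:
            z=53 if x[2]>35 else 10; print('tag',x.round(0),rect(s,c,z))
    # rims and housing tops from depth
    g=s['color'].min(2)>90; inb=(W[...,0]>300)&(W[...,0]<760)&(np.abs(W[...,1])<330)
    for nm,lo,hi in (('house',44,56),('rim',11.5,17)):
        k=((W[...,2]>lo)&(W[...,2]<hi)&inb).astype(np.uint8)
        for c in blobs(cv2.dilate(k,np.ones((3,3),np.uint8)),150):
            kk=np.zeros_like(k); cv2.fillPoly(kk,[c.astype(np.int32)],1); P=W[(kk&k)>0]
            r=cv2.minAreaRect(P[:,:2].astype(np.float32)); print(nm,np.round(r[0],1),np.round(r[1],1),round(r[2],1),'z',np.median(P[:,2]).round(1),len(P))
    for c in blobs((g&inb&(W[...,2]<25)).astype(np.uint8)*255,300): print('nestblob',rect(s,c,12))
E
```

```text
top
tag [444. 228.  54.] {'c': (443.0, 227.2), 'size': (6.4, 49.1), 'long_deg': 77.2, 'px': array([158., 326.])}
tag [476.  -5.  53.] {'c': (475.2, -6.0), 'size': (22.2, 23.5), 'long_deg': 178.3, 'px': array([327., 297.])}
tag [705. 204.  12.] {'c': (705.4, 204.7), 'size': (8.9, 48.8), 'long_deg': 96.0, 'px': array([181., 149.])}
tag [ 693. -171.   13.] {'c': (693.6, -172.6), 'size': (25.0, 25.9), 'long_deg': 88.6, 'px': array([432., 151.])}
house [442.6 227.8] [60.9 36.1] 77.2 z 50.4 1161
house [475.   -5.6] [59.8 36.1] 79.1 z 50.7 1105
house [ 497.6 -241.2] [60.8 36.4] 78.1 z 50.1 1104
rim [302.7 -72.6] [82.1  3.7] 86.1 z 13.9 63
rim [652.1 199.5] [ 71.7 108.7] 6.1 z 13.9 628
rim [ 655.9 -173.8] [105.  108.7] 2.1 z 13.7 751
rim [706. 203.] [20.7 55.6] 19.5 z 12.4 92
nestblob {'c': (658.7, -174.4), 'size': (112.0, 112.1), 'long_deg': 92.1, 'px': array([434., 176.])}
nestblob {'c': (670.9, 201.6), 'size': (111.7, 111.9), 'long_deg': 6.0, 'px': array([183., 174.])}
side
tag [444. 229.  53.] {'c': (443.3, 228.6), 'size': (10.1, 51.8), 'long_deg': 78.2, 'px': array([295., 383.])}
tag [705. 207.  11.] {'c': (706.0, 206.1), 'size': (11.6, 52.2), 'long_deg': 96.4, 'px': array([150., 297.])}
tag [476.  -4.  52.] {'c': (476.4, -4.2), 'size': (26.6, 27.1), 'long_deg': 31.1, 'px': array([361., 246.])}
tag [ 695. -172.    9.] {'c': (694.2, -171.3), 'size': (25.3, 25.8), 'long_deg': 121.5, 'px': array([298., 165.])}
house [443.5 228.9] [60.  36.6] 77.1 z 49.5 1580
house [475.7  -3.7] [61.6 36.1] 79.8 z 49.3 763
house [ 498.3 -239.5] [61.2 36.1] 79.3 z 48.7 434
rim [426.7 233.1] [61.8 11.3] 66.9 z 15.1 84
rim [651.7 199.9] [ 69.9 109.3] 6.1 z 12.9 643
rim [ 647.3 -172.3] [ 85.2 111.8] 2.1 z 12.7 272
nestblob {'c': (668.0, 203.0), 'size': (112.2, 114.7), 'long_deg': 96.2, 'px': array([172., 310.])}
nestblob {'c': (656.1, -168.7), 'size': (112.3, 124.2), 'long_deg': 92.5, 'px': array([314., 173.])}
```

>>> {"api": "apply_moves", "payload": {"rows": [[[3.6, -3.6, 0, 0, 8.7], [3.6, -3.6, 0, 0, 8.7], [3.6, -3.6, 0, 0, 8.7], [3.6, -3.6, 0, 0, 8.7], [3.6, -3.6, 0, 0, 8.7], [3.6, -3.6, 0, 0, 8.7], [3.6, -3.6, 0, 0, 8.7], [3.6, -3.6, 0, 0, 8.7]]], "squeeze": 30}}

```text
clock: 1.2
tcp_pos: [398.1, -194.0, 241.6]
ee_rot: [0.979, 0.202, 0.0, 0.0]
wrist_force: [0.7, 0.1, 0.2]
grip_width: 1.005
```

>>> {"api": "apply_moves", "payload": {"rows": [[[3.6, -3.6, 0, 0, 8.7], [3.6, -3.6, 0, 0, 8.7], [3.6, -3.6, 0, 0, 8.7], [3.6, -3.6, 0, 0, 8.7], [0, 0, 0, -9.5, 8.7], [0, 0, 0, -9.5, 8.7], [0, 0, 0, -9.5, 8.7], [0, 0, 0, -9.5, 8.7]]]}}

```text
clock: 2.2
tcp_pos: [473.0, -6.2, 241.4]
ee_rot: [0.859, 0.512, -0.0, -0.0]
wrist_force: [0.6, -0.3, 0.0]
grip_width: 1.001
```

>>> {"api": "apply_moves", "payload": {"rows": [[[0, 0, 0, -9, 8.7], [0, 0, 0, -9, 8.7], [0, 0, 4, 0, 8.7], [0, 0, 4, 0, 8.7], [0, 0, 2, 0, 8.7], [0, 0, 0, 0, 8.7]]]}}

```text
clock: 2.95
tcp_pos: [471.5, -6.0, 139.7]
ee_rot: [0.77, 0.638, -0.001, -0.002]
wrist_force: [0.5, 0.9, -0.0]
grip_width: 0.999
```

```bash
cat >> h.py <<'E'
T=dict(rc=(475.5,-5,79.3,36),bc=(443.2,228.2,77.3,36),rn=(638.8,-174,92.1,40.5),bn=(651.5,199.7,96.1,40.5))
def go(name,dz=0):
    x,y,a,z=T[name]; s=readout.sense(); q=s['ee_rot']; p=s['tcp_pos']
    from scipy.spatial.transform import Rotation as Ro
    R=Ro.from_quat(q).as_matrix(); an=np.degrees(np.arctan2(R[1,0],R[0,0]))
    d=R.T@(np.array([x,y,z+dz])-p)
    print(name,'pos',p.round(1),'ang',an.round(1),'tilt',np.degrees(np.arccos(-R[2,2])).round(2),'tool shift cm',(d/10).round(2),'turn',round(an-a,1),'F',s['wrist_force'].round(1),'w',round(s['grip_width']*87,1),'t',s['clock'])
E
python3 -c "
from h import *
go('rc')"
```

```text
rc pos [471.5  -6.  139.7] ang 79.3 tilt 0.25 tool shift cm [ 0.18  0.42 10.37] turn 0.0 F [ 0.5  0.9 -0. ] w 86.9 t 2.95
```

>>> {"api": "apply_moves", "payload": {"rows": [[[0.2, 0.4, 3, 0, 8.7], [0, 0, 3, 0, 8.7], [0, 0, 2.5, 0, 8.7], [0, 0, 1.4, 0, 8.7], [0, 0, 0.5, 0, 8.7], [0, 0, 0, 0, 8.7]]]}}

```text
clock: 3.7
tcp_pos: [478.0, -5.2, 38.2]
ee_rot: [0.77, 0.638, 0.0, 0.0]
wrist_force: [-0.5, 0.2, 0.4]
grip_width: 1.002
```

```bash
python3 -c "
from h import *
go('rc')
s=snap('side');save(s,'a.png');c=s['color'][170:330,270:470]
cv2.imwrite('pics/a.png',cv2.resize(c[...,::-1],None,fx=3,fy=3))"
```

```text
rc pos [478.   -5.2  38.2] ang 79.3 tilt 0.05 tool shift cm [-0.03 -0.25  0.22] turn 0.0 F [-0.5  0.2  0.4] w 87.2 t 3.7
```

View pics/a.png

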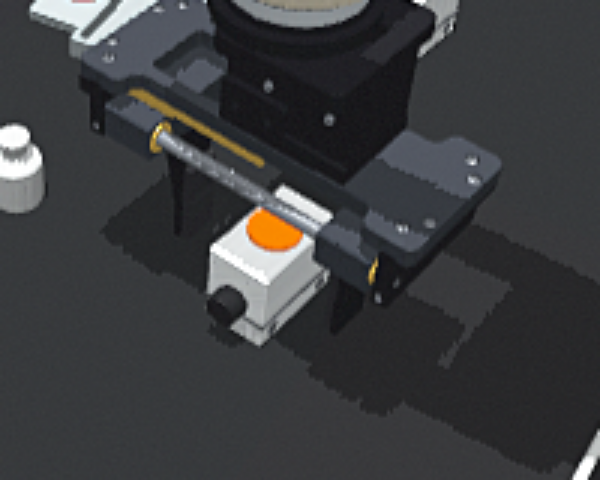

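The round housing, at about crop pixel (265,280), stands between the two fingers at (180,200) and (345,310). I correct 2 mm, then close.

>>> {"api": "apply_moves", "payload": {"rows": [[[0, -0.25, 0.2, 0, 8.7], [0, 0, 0, 0, 5], [0, 0, 0, 0, 3], [0, 0, 0, 0, 3], [0, 0, 0, 0, 3], [0, 0, 0, 0, 3], [0, 0, 0, 0, 3], [0, 0, 0, 0, 3]]]}}

```text
clock: 4.75
tcp_pos: [475.1, -4.6, 35.6]
ee_rot: [0.77, 0.638, 0.0, 0.0]
wrist_force: [0.1, -0.4, -1.3]
grip_width: 0.412
```

```bash
python3 -c "
from h import *
go('rc')"
```

```text
rc pos [475.1  -4.6  35.6] ang 79.3 tilt 0.01 tool shift cm [-0.03  0.05 -0.04] turn 0.0 F [ 0.1 -0.4 -1.3] w 35.8 t 4.75
```

>>> {"api": "apply_moves", "payload": {"rows": [[[0, 0, -0.5, 0, 3], [0, 0, -1.5, 0, 3], [0, 0, -2.5, 0, 3], [0, 0, -2.5, 0, 3], [0, 0, -1.5, 0, 3], [0, 0, -0.5, 0, 3], [0, 0, 0, 0, 3]]]}}

```text
clock: 5.62
tcp_pos: [474.8, -4.6, 125.4]
ee_rot: [0.77, 0.638, -0.0, -0.0]
wrist_force: [-0.1, -0.1, -2.8]
grip_width: 0.411
```

```bash
python3 -c "
from h import *
go('rn',80)"
```

```text
rn pos [474.8  -4.6 125.4] ang 79.3 tilt 0.01 tool shift cm [-13.6   19.26   0.49] turn -12.8 F [-0.1 -0.1 -2.8] w 35.8 t 5.625
```

>>> {"api": "apply_moves", "payload": {"rows": [[[-1, 1.4, 0, 0, 3], [-2.3, 3.2, 0, 0, 3], [-2.3, 3.2, 0, 0, 3], [-2.3, 3.2, 0, 0, 3], [-2.3, 3.2, 0, 0, 3], [-2.3, 3.2, 0, 0, 3], [-1.1, 1.9, 0, 0, 3], [0, 0, 0, -4, 3]]]}}

```text
clock: 6.62
tcp_pos: [640.2, -176.5, 123.7]
ee_rot: [0.747, 0.665, -0.0, -0.0]
wrist_force: [-0.2, 0.3, -2.5]
grip_width: 0.413
```

>>> {"api": "apply_moves", "payload": {"rows": [[[0, 0, 0, -4.5, 3], [0, 0, 0, -4.3, 3], [0, 0, 1, 0, 3], [0, 0, 2, 0, 3], [0, 0, 1, 0, 3], [0, 0, 0, 0, 3], [0, 0, 0, 0, 3]]]}}

```text
clock: 7.5
tcp_pos: [639.6, -174.2, 85.8]
ee_rot: [0.694, 0.72, 0.0, 0.0]
wrist_force: [0.2, -0.5, -1.6]
grip_width: 0.417
```

```bash
python3 -c "
from h import *
go('rn',0)
s=snap('side');c=s['color'][80:240,230:430]
cv2.imwrite('pics/b.png',cv2.resize(c[...,::-1],None,fx=3,fy=3))"
```

```text
rn pos [ 639.6 -174.2   85.8] ang 92.1 tilt 0.03 tool shift cm [ 0.02 -0.09  4.53] turn 0.0 F [ 0.2 -0.5 -1.6] w 36.3 t 7.5
```

View pics/b.png

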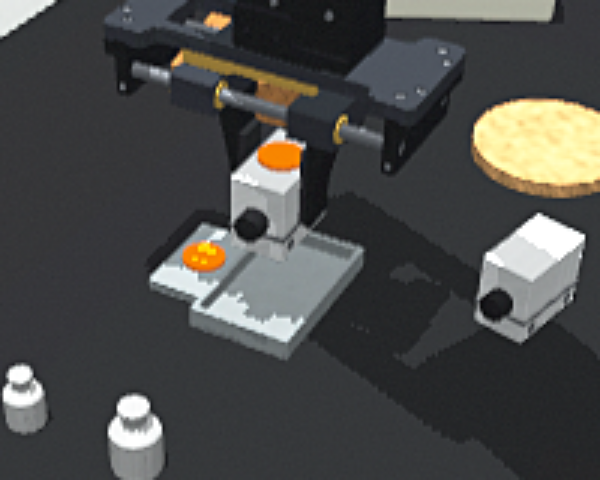

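The round housing (about (265,200)) is held upright above the tray with the disc tab (205,255). Lowering slowly.

>>> {"api": "apply_moves", "payload": {"rows": [[[0, -0.1, 0.8, 0, 3], [0, 0, 1.2, 0, 3], [0, 0, 1.0, 0, 3], [0, 0, 0.7, 0, 3], [0, 0, 0.4, 0, 3], [0, 0, 0.2, 0, 3], [0, 0, 0.1, 0, 3], [0, 0, 0, 0, 3]]]}}

```text
clock: 8.55
tcp_pos: [638.6, -174.2, 41.8]
ee_rot: [0.694, 0.72, 0.0, 0.0]
wrist_force: [0.4, 0.1, -2.3]
grip_width: 0.414
```

```bash
python3 -c "
from h import *
go('rn',-0.9)"
```

```text
rn pos [ 638.6 -174.2   41.8] ang 92.1 tilt 0.03 tool shift cm [0.02 0.03 0.22] turn 0.0 F [ 0.4  0.1 -2.3] w 36.0 t 8.55
```

>>> {"api": "apply_moves", "payload": {"rows": [[[0, 0, 0.1, 0, 3], [0, 0, 0.1, 0, 3], [0, 0, 0.05, 0, 3], [0, 0, 0, 0, 3]]]}}

```text
clock: 9.05
tcp_pos: [638.5, -174.2, 39.6]
ee_rot: [0.694, 0.72, 0.0, 0.0]
wrist_force: [-1.5, 0.5, 2.5]
grip_width: 0.411
```

The wrist force swung from -2.3 to +2.5 N, so the housing is on the floor. Releasing.

>>> {"api": "apply_moves", "payload": {"rows": [[[0, 0, 0, 0, 4], [0, 0, 0, 0, 5], [0, 0, 0, 0, 6], [0, 0, 0, 0, 7], [0, 0, 0, 0, 7], [0, 0, 0, 0, 7]]]}}

```text
clock: 9.8
tcp_pos: [638.4, -174.1, 39.0]
ee_rot: [0.694, 0.72, 0.0, -0.0]
wrist_force: [-0.4, -0.2, 0.4]
grip_width: 0.797
```

>>> {"api": "apply_moves", "payload": {"rows": [[[0, 0, -0.5, 0, 7], [0, 0, -2, 0, 7], [0, 0, -4, 0, 7], [0, 0, -5, 0, 7], [0, 0, -2, 0, 8.7], [0, 0, 0, 0, 8.7]]]}}

```text
clock: 10.55
tcp_pos: [639.7, -174.6, 177.0]
ee_rot: [0.694, 0.72, 0.001, 0.002]
wrist_force: [0.5, -0.2, 0.1]
grip_width: 0.938
```

```bash
python3 -c "
from h import *
go('bc',110)"
```

```text
bc pos [ 639.7 -174.6  177. ] ang 92.1 tilt 0.28 tool shift cm [ 40.98 -18.16   2.93] turn 14.8 F [ 0.5 -0.2  0.1] w 81.6 t 10.55
```

>>> {"api": "apply_moves", "payload": {"rows": [[[3, -1.3, 0, 0, 8.7], [5, -2.2, 0, 0, 8.7], [5, -2.2, 0, 0, 8.7], [5, -2.2, 0, 0, 8.7], [5, -2.2, 0, 0, 8.7], [5, -2.2, 0, 0, 8.7], [5, -2.2, 0, 0, 8.7], [5, -2.2, 0, 0, 8.7]]]}}

```text
clock: 11.55
tcp_pos: [455.1, 200.5, 171.8]
ee_rot: [0.694, 0.72, -0.002, -0.001]
wrist_force: [0.6, -0.7, -0.2]
grip_width: 0.997
```

>>> {"api": "apply_moves", "payload": {"rows": [[[3, -1.4, 0, 0, 8.7], [0, 0, 0, 7.4, 8.7], [0, 0, 0, 7.4, 8.7], [0, 0, 2, 0, 8.7], [0, 0, 1, 0, 8.7], [0, 0, 0, 0, 8.7]]]}}

```text
clock: 12.3
tcp_pos: [440.9, 228.4, 142.0]
ee_rot: [0.781, 0.625, -0.002, -0.001]
wrist_force: [0.1, 0.2, 0.5]
grip_width: 1.004
```

```bash
python3 -c "
from h import *
go('bc',0)
s=snap('top'); save(s,'c.png'); W=cloud(s)
for c in blobs(tagmask(s),20):
    x=W[int(c[:,1].mean()),int(c[:,0].mean())]
    if 300<x[0]<760 and abs(x[1])<330: print(x.round(0),rect(s,c,57 if x[2]>35 else 10))
inb=(W[...,0]>580)&(W[...,0]<700)&(np.abs(W[...,1]+174)<80)
k=(W[...,2]>46)&(W[...,2]<62)&inb; P=W[k]; print(cv2.minAreaRect(P[:,:2].astype(np.float32)),np.median(P[:,2]),len(P))
"
```

```text
bc pos [440.9 228.4 142. ] ang 77.3 tilt 0.25 tool shift cm [ 0.05  0.27 10.6 ] turn 0.0 F [0.1 0.2 0.5] w 87.3 t 12.3
[441. 217.  53.] {'c': (440.6, 216.4), 'size': (7.6, 29.0), 'long_deg': 77.2, 'px': array([165., 327.])}
[ 639. -174.   57.] {'c': (637.8, -175.0), 'size': (23.1, 24.0), 'long_deg': 133.1, 'px': array([442., 179.])}
[706. 205.   9.] {'c': (705.4, 204.7), 'size': (8.9, 48.8), 'long_deg': 96.0, 'px': array([181., 149.])}
[ 693. -172.   10.] {'c': (693.6, -172.5), 'size': (25.0, 25.8), 'long_deg': 88.6, 'px': array([432., 151.])}
((637.8768310546875, -174.77395629882812), (37.36880111694336, 60.73623275756836), 1.7777286767959595) 54.68955313024776 1073
```

View pics/c.png

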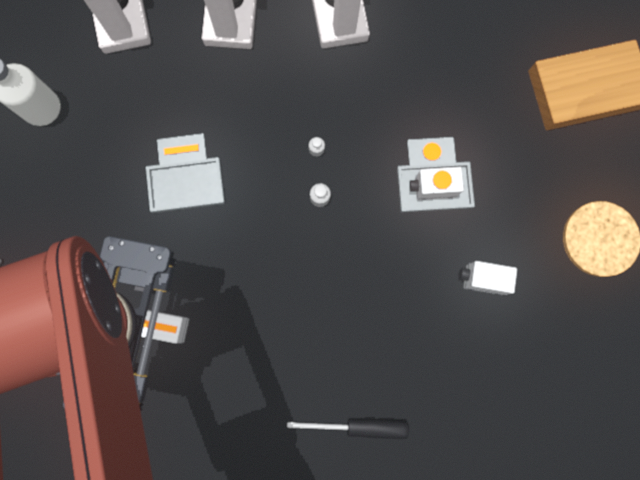

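The round housing (440,183) is seated in the disc nest. Its centre is about (638,-175) against a nest centre of (639,-174), top at 54.7 mm, aligned. The gripper is over the bar housing (165,327). Descending.

>>> {"api": "apply_moves", "payload": {"rows": [[[0, 0, 3, 0, 8.7], [0, 0, 3, 0, 8.7], [0, 0, 2.5, 0, 8.7], [0, 0, 1.4, 0, 8.7], [0, 0, 0.5, 0, 8.7], [0, 0, 0, 0, 8.7]]]}}

```text
clock: 13.1
tcp_pos: [442.9, 229.1, 40.5]
ee_rot: [0.781, 0.625, 0.0, 0.0]
wrist_force: [-0.4, -0.4, 0.5]
grip_width: 1.003
```

```bash
python3 -c "
from h import *
go('bc')
s=snap('side');c=s['color'][280:480,170:420]
cv2.imwrite('pics/d.png',cv2.resize(c[...,::-1],None,fx=2.5,fy=2.5))"
```

```text
bc pos [442.9 229.1  40.5] ang 77.3 tilt 0.04 tool shift cm [-0.08  0.05  0.45] turn 0.0 F [-0.4 -0.4  0.5] w 87.3 t 13.1
```

View pics/d.png

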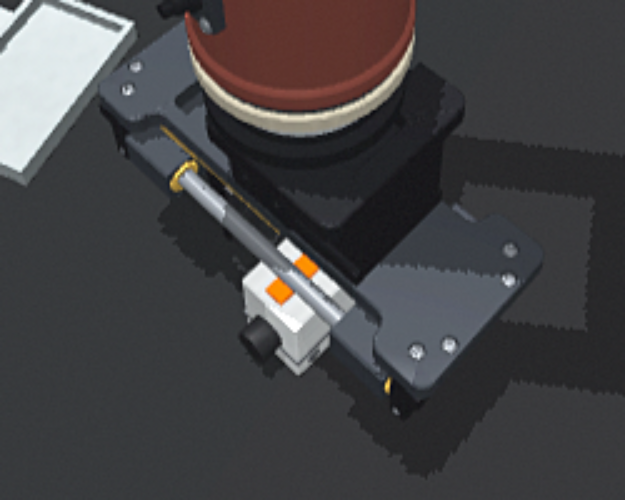

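The bar housing (285,310 in the crop) stands midway under the jaw rail, untouched.

>>> {"api": "apply_moves", "payload": {"rows": [[[-0.1, 0, 0.4, 0, 8.7], [0, 0, 0, 0, 5], [0, 0, 0, 0, 3], [0, 0, 0, 0, 3], [0, 0, 0, 0, 3], [0, 0, 0, 0, 3], [0, 0, 0, 0, 3], [0, 0, 0, 0, 3]]]}}

```text
clock: 14.15
tcp_pos: [442.4, 228.0, 36.1]
ee_rot: [0.781, 0.625, 0.0, 0.0]
wrist_force: [1.6, 0.2, -0.1]
grip_width: 0.412
```

>>> {"api": "apply_moves", "payload": {"rows": [[[0, 0, -0.5, 0, 3], [0, 0, -1.5, 0, 3], [0, 0, -2.5, 0, 3], [0, 0, -2.5, 0, 3], [0, 0, -1.5, 0, 3], [0, 0, -0.5, 0, 3], [0, 0, 0, 0, 3]]]}}

```text
clock: 15.02
tcp_pos: [442.0, 227.9, 125.9]
ee_rot: [0.781, 0.625, -0.0, -0.0]
wrist_force: [-0.3, 0.5, -3.4]
grip_width: 0.41
```

```bash
python3 -c "
from h import *
go('bn',80)"
```

```text
bn pos [442.  227.9 125.9] ang 77.3 tilt 0.01 tool shift cm [ 1.85 21.06  0.54] turn -18.8 F [-0.3  0.5 -3.4] w 35.6 t 15.025
```

>>> {"api": "apply_moves", "payload": {"rows": [[[0.2, 1.5, 0, 0, 3], [0.3, 3.5, 0, 0, 3], [0.3, 3.5, 0, 0, 3], [0.3, 3.5, 0, 0, 3], [0.3, 3.5, 0, 0, 3], [0.3, 3.5, 0, 0, 3], [0.2, 2, 0, 0, 3], [0, 0, 0, -4.4, 3]]]}}

```text
clock: 16.02
tcp_pos: [653.1, 199.2, 124.1]
ee_rot: [0.756, 0.654, -0.0, -0.0]
wrist_force: [-0.9, 0.4, -2.7]
grip_width: 0.416
```

>>> {"api": "apply_moves", "payload": {"rows": [[[0, 0, 0, -5, 3], [0, 0, 0, -5, 3], [0, 0, 0, -4.4, 3], [0, 0, 1, 0, 3], [0, 0, 2, 0, 3], [0, 0, 1, 0, 3], [0, 0, 0, 0, 3], [0, 0, 0, 0, 3]]]}}

```text
clock: 17.02
tcp_pos: [651.5, 200.4, 86.3]
ee_rot: [0.668, 0.744, 0.0, 0.0]
wrist_force: [0.9, -0.4, -2.7]
grip_width: 0.408
```

```bash
python3 -c "
from h import *
go('bn',-0.5)
s=snap('side');c=s['color'][190:390,90:340]
cv2.imwrite('pics/e.png',cv2.resize(c[...,::-1],None,fx=2.5,fy=2.5))"
```

```text
bn pos [651.5 200.4  86.3] ang 96.1 tilt 0.03 tool shift cm [-0.07 -0.01  4.63] turn -0.0 F [ 0.9 -0.4 -2.7] w 35.5 t 17.025
```

View pics/e.png

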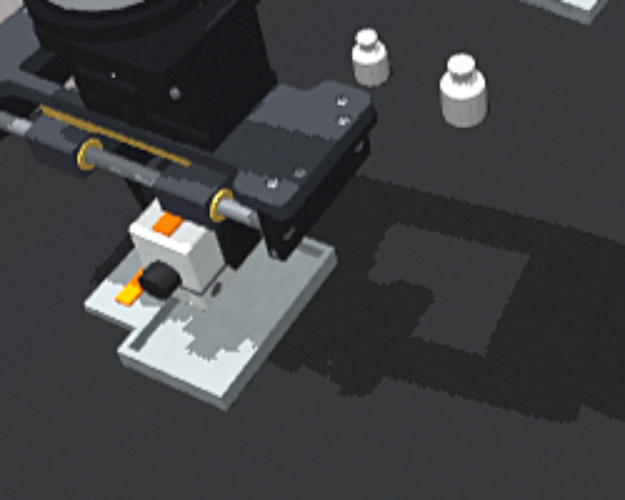

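The bar housing (175,250 in the crop) is held upright above the bar nest, whose bar mark shows at (130,290). Lowering.

>>> {"api": "apply_moves", "payload": {"rows": [[[0, 0, 0.8, 0, 3], [0, 0, 1.2, 0, 3], [0, 0, 1.0, 0, 3], [0, 0, 0.7, 0, 3], [0, 0, 0.4, 0, 3], [0, 0, 0.2, 0, 3], [0, 0, 0.1, 0, 3], [0, 0, 0, 0, 3]]]}}

```text
clock: 18.08
tcp_pos: [651.4, 200.4, 42.3]
ee_rot: [0.668, 0.744, 0.0, 0.0]
wrist_force: [-0.7, 0.5, -2.0]
grip_width: 0.413
```

>>> {"api": "apply_moves", "payload": {"rows": [[[0, 0, 0.1, 0, 3], [0, 0, 0.1, 0, 3], [0, 0, 0.05, 0, 3], [0, 0, 0, 0, 3]]]}}

```text
clock: 18.58
tcp_pos: [651.4, 200.4, 40.1]
ee_rot: [0.668, 0.744, 0.0, 0.0]
wrist_force: [-1.2, -0.5, 2.4]
grip_width: 0.414
```

On the floor here too: the force went from -2.0 to +2.4 N. Releasing and backing off.

>>> {"api": "apply_moves", "payload": {"rows": [[[0, 0, 0, 0, 4], [0, 0, 0, 0, 5], [0, 0, 0, 0, 6], [0, 0, 0, 0, 7], [0, 0, 0, 0, 7], [0, 0, 0, 0, 7]]]}}

```text
clock: 19.32
tcp_pos: [651.2, 200.4, 39.5]
ee_rot: [0.668, 0.744, 0.0, 0.0]
wrist_force: [-0.2, -0.4, -0.1]
grip_width: 0.796
```

>>> {"api": "apply_moves", "payload": {"rows": [[[0, 0, -0.5, 0, 7], [0, 0, -2, 0, 7], [0, 0, -4, 0, 7], [0, 0, -5, 0, 7], [0, 0, -2, 0, 7]]]}}

```text
clock: 19.95
tcp_pos: [653.6, 200.9, 180.7]
ee_rot: [0.668, 0.744, 0.003, 0.002]
wrist_force: [0.2, 0.1, 0.6]
grip_width: 0.803
```

>>> {"api": "apply_moves", "payload": {"rows": [[[-3, -3, 0, 0, 7], [-4, -4, 0, 0, 7], [-4, -4, 0, 0, 7], [-4, -4, 0, 0, 7], [-4, -4, 0, 0, 7], [0, 0, 0, 0, 7], [0, 0, 0, 0, 7]]]}}

```text
clock: 20.82
tcp_pos: [482.9, -8.8, 175.1]
ee_rot: [0.669, 0.743, 0.0, 0.0]
wrist_force: [-0.2, 0.5, 0.0]
grip_width: 0.806
```

```bash
python3 -c "
from h import *
go('bn')
s=snap('top'); save(s,'f.png'); W=cloud(s)
for c in blobs(tagmask(s),20):
    x=W[int(c[:,1].mean()),int(c[:,0].mean())]
    if 300<x[0]<760 and abs(x[1])<330: print(x.round(0),rect(s,c,57 if x[2]>35 else 10))
for y in (-174,199.7):
    k=(W[...,2]>46)&(W[...,2]<62)&(W[...,0]>580)&(W[...,0]<700)&(np.abs(W[...,1]-y)<70); P=W[k]; print(cv2.minAreaRect(P[:,:2].astype(np.float32)),np.median(P[:,2]),len(P))
"
```

```text
bn pos [482.9  -8.8 175.1] ang 96.0 tilt 0.07 tool shift cm [18.96 18.95 13.48] turn -0.1 F [-0.2  0.5  0. ] w 70.1 t 20.825
[651. 199.  57.] {'c': (650.6, 199.5), 'size': (7.1, 48.7), 'long_deg': 96.4, 'px': array([178., 177.])}
[ 639. -174.   56.] {'c': (637.8, -175.0), 'size': (23.1, 24.0), 'long_deg': 133.1, 'px': array([442., 179.])}
[706. 205.  10.] {'c': (705.5, 204.7), 'size': (8.7, 48.8), 'long_deg': 96.0, 'px': array([181., 149.])}
[ 693. -172.   11.] {'c': (693.6, -172.6), 'size': (25.0, 25.9), 'long_deg': 88.6, 'px': array([432., 151.])}
((637.5350952148438, -174.7727508544922), (36.83390808105469, 60.98950958251953), 2.8153624534606934) 54.56399812590669 1074
((650.2306518554688, 200.3201446533203), (36.94792938232422, 60.90874099731445), 5.363709926605225) 54.32957056167573 1093
```

View pics/f.png

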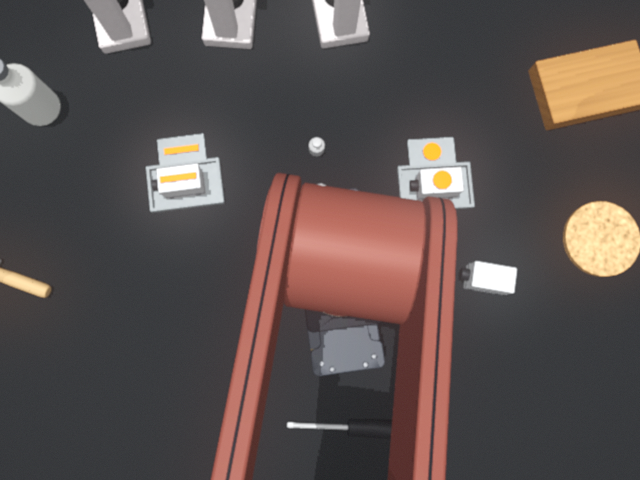

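Both housings sit in their matching nests, bar at (180,180) and disc at (440,183), and the arm is clear of them. Handing in.

```bash
python3 -c "
from cell import ticket; print(ticket.job_done())"
```

```text
the job is handed in; nothing more can be done
None
```

I put the round-tagged housing in the disc-marked nest and the bar-tagged housing in the bar-marked nest. Each was lowered until the wrist force showed contact with the floor, then released. The job was handed in at about 21 s, and no verdict is reported.

My last checks, from the top camera after backing off:

| Housing | Distance from nest centre | Top height above bench (seated: 54 mm) | Alignment with nest |
|---|---|---|---|
| Round | about 1.5 mm | about 54.6 mm | within 1° |
| Bar | about 1.5 mm | about 54.3 mm | within 1° |

The arm was about 175 mm above the bench, clear of the housings, with wrist force near zero. No check failed or disagreed. The untagged twin was not moved. Eight pictures were viewed.

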